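# Load a tube rack in a fraction collector

## Robot

A 6-joint arm with a two-finger parallel gripper is mounted at the origin on the work surface. World frame = base frame: x ahead of the robot, y to its left, z up, the work surface at z = 0. Lengths are in mm, angles in rad, forces in N, time in s.
With the tool pointing down it reaches from about 350 to 875 mm from the base axis. Payload 15.5 kg.
Tool frame: the origin (TCP) lies on the front face of the gripper's body, between the roots of the fingers; the fingertips stand 73 mm ahead of it and the grasp point (between the pads) lies 54 mm ahead of it (grip_point_offset is the distance from the TCP to the grasp point, in mm); z points along the fingers, y is the line along which they close (so a half turn about z gives the same grasp; the last joint's range is limited). The gripper opens to 85 mm and grips with 20 to 120 N. Pads are 22 mm wide; open, the fingers measure 114 mm over their backs; the gripper's body (76 mm by 85 mm) begins 54 mm behind the grasp point. The pads swing forward as they close: fully open they stand 13 mm farther back than shut.
Start: joints at [-1.296, 0.494, 1.345, -0, 1.302, -0.096], TCP at [226.477, -582.525, 303.877] pointing down, gripper open.
Joint ranges: [-2.91, 2.91], [-0.82, 2.16], [0.22, 2.67], [-1.22, 4.37], [0.12, 2.79], [-3.08, 3.08]. Speed limits (rad/s): [1.89, 1.89, 2.57, 3.01, 3.01, 3.01].

## Interface

Orientations are given as a unit quaternion [x, y, z, w].
In Python, from station import sense, read_camera, get_calibration, job_done, outline_of, grip_point_offset gives the robot as it stands.
- The arm moves only by the tool send_rows, never from a script. Its argument "motion" is a list of rows, each a list of 3 entries, a list of its own where there are three numbers: the shift along the world's x, y, z in units of 10 cm (1.0 is 10 cm), then the turn, a rotation vector about the world's x, y, z in units of 90 degrees (1.0 is 90 degrees), then the opening, from -1 (shut) to 1 (fully open). In form: [[[tx, ty, tz], [wx, wy, wz], claw], ...]. A call has 1 to 8 rows; each row is the pose to reach, as a shift and turn from the pose commanded when the call began; what a row does not reach only later rows make up. A row lasts 1/10 s, in which the tool goes at most 50 mm and 8.59 degrees, less where a joint would pass 70% of its speed; a pose out of reach is approached as far as the arm can. A call with a number of a shift or a turn outside -1 to 1 is refused whole. A call with a gripper value outside its range is refused whole. The fingers move at their own pace and stop on an object; "grip_force" is the grip in N (left out, the last holds). Time passes only in rows, so rows that repeat a pose let the fingers close. It gives the time, the measured TCP pose, the force, the opening and the grip force at its end, in the units of the state.
- sense(): the state, without advancing time (a new reading comes with each control period).
- read_camera(name): name is "scene" or "top"; returns (picture, depth): 480x640x3 uint8, red, green, blue; 480x640 float32, mm along the optical axis (not along the pixel's ray), 0 where there is no reading.
- get_calibration(name): a dict with "fx", "fy", "cx", "cy" (pixels), "k1" (the pictures are not rectified: a ray, as slopes to the right and down, at radius r is drawn at 1 + k1 r^2 times it, then the intrinsics apply), "rvec" (rotation vector, rad) and "tvec" (3), from world to camera coordinates, as OpenCV has them. Camera axes: x right, y down, z forward; pixel columns grow to the right and rows downward; lengths in mm; the calibration is good to about 2 mm. A picture is of the moment at which its call begins. get_calibration takes no time and is no camera call.
- job_done(): hands the job in; it is judged then, once.
Trained networks look in the newest picture that a camera, given by its name, has taken for a name from the list of things; names that differ only in an ending like _2 or _b are one class to them, and where a whole thing is asked for, a point or a joint stands for the part that bears it (a point fixed in the world has none). Each returns a list of dicts, best first, with "p" (0 to 1); they miss things now and then, are a little off and sometimes report something else, mostly with a low value. They report only what shows in the picture. A call takes as long as a camera call.
- outline_of(camera, thing): "mask" (480x640 bool, what is visible of it) and "xy" ([column, row] in pixels, amid what is visible of it).
The state is a dict: "time": time; "qpos": joint angles; "qvel": joint speeds; "joint_efforts": joint torques, N m; "tcp_pos": TCP position; "ee_rot": TCP orientation; "contact_force": force on the tool from outside, world axes, zero at the start; "ft_torque": the same for the moment, N m; "gripper_width": finger opening in mm; "grasp_force": force on a finger pad.
Only numpy, scipy, OpenCV 4.12 (cv2) and the standard library are available. Lean on these libraries where they do the work, as an engineer would, in place of code of your own. Each camera call takes 0.05 s, during which the arm holds its last target. There are 200 camera calls.

## Task

Get the fraction collector ready for a run: set the blue rack of empty tubes in its lane and push it gently home until its end rests on the stop and holds the lever of the rack-presence switch pressed, and let go of it. Then swing the dispensing arm in from its parked position so that the nozzle stands centrally over the rack's end tube nearest the switch. Keep the rack upright and leave the orange sample rack and the other things on the bench where they are.

Things in the scene. Friction and masses are not known exactly. Their poses are not given: they have to be found in the camera images.
- tube_rack: the blue tube rack to be loaded (loose, 0.2 to 0.37 kg): a solid block 150 long (x) x 30 wide (y) x 60 high with a row of six open glass tubes, 18 mm diameter, 22 mm apart, mouths 25 mm above the block (85 mm above the underside). Origin: centre of the underside; z up. Ends alike, either may go first. Grip it across the 30 mm, on the block's upper half
- tube_a (a point): centre of the mouth of the end tube at the blue rack's own +x end (55 mm from the rack's centre, 85 mm above its underside)
- tube_b (a point): centre of the mouth of the end tube at the blue rack's own -x end (-55 mm)
- sample_rack: bystander: an orange rack of the same shape with six filled tubes under white caps; loose, not to be moved
- collector: the fraction collector, fixed; grey base plate 25 mm high, x -135 to 165, y -75 to 205 mm from the origin, which lies on the bench below the middle of the rack when home. x: along the lane towards stop and switch; y: towards the cream control tower (x 40 to 150, y 95 to 195, 130 mm high), which carries the arm's post; z up. The switch body stands beyond the stop; nothing else is beside the lane
- lane_home (a point): point on the lane floor (25 mm above the bench) for the centre of the rack's underside when home; axes as the collector's. Lane along x, open above and at its -x end, between aluminium rails 14 mm high, 34 mm apart (2 mm spare each side), from x = -80 mm to the stop, flared out from -80 to -118. Stop's face at x = +75, 16 mm high
- presence_lever (a joint): angle (rad) of the switch's steel lever across the lane's stop end: 0 free, 0.42 its limit. Vertical pin 9 mm beyond the stop's face, 34 mm to the tower's side, 30 mm above the lane floor. The rack's end meets its roller 14 mm before the stop and brings it to about 0.32 at the stop; pressed means above 0.25 (rack within 3 mm of the stop). Spring under 0.5 N, less than the rack's friction
- lever_roller (a point): centre of the white roller (10 mm diameter, 10 mm high) at the end of the lever, 45 mm from its pin, 30 mm above the lane floor
- swing_arm (a joint): angle (rad) of the dispensing arm about its vertical post: 0 = parked, pointing along the collector's -x; grows counter-clockwise seen from above as it swings in over the lane; limit 1.65. About 1.33 brings it over the end tube of a rack that is home. It stays where it is left (friction, about 1 N at the knob)
- swing_pivot (a point): point on the arm's post axis (collector x = 90, y = 140, z = 145 mm); axes as the collector's
- nozzle (a point): tip of the white nozzle below the arm's black head, 144 mm from the post axis, 123 mm above the bench (13 mm above the mouths of a loaded rack's tubes); straight below the knob
- swing_knob (a point): centre of the top of the red upright knob on the arm's head: 18 mm diameter, standing 34 mm clear of the head (its top is 189 mm and the head's top 155 mm above the bench). The head is 28 x 28 mm; the arm is 18 mm wide, its top at 153 mm; the post's top is at 167 mm
- reagent: bystander: amber bottle, 68 mm diameter, 150 high; origin at the centre of its underside
- beaker: bystander: glass beaker, 72 mm diameter, 90 high; origin at the centre of its underside
- buffer_jar: bystander: small jar, 52 mm diameter, 60 high; origin at the centre of its underside
- marker: bystander: marker pen lying on the bench, 130 long, 13 mm diameter; origin under the middle of its length

How it is judged:
By the outcome, as a careful person would: the job done as asked, in the order asked, and still so for the second after the job is handed in, with the robot touching nothing.
It also fails if it takes over 51 s, if anything falls off the work surface, if the arm or the gripper's body presses on something with over 40 N, if the wrist force passes 120 N, or if a joint passes its speed limit or range.

## Working session

There is one attempt and no reset: what is moved stays moved. The work goes in short steps, Python scripts to look and compute and a tool call to move; the robot and the scene stay as the last step left them, time stands still between calls to the robot, and variables do not carry over. Pictures are saved under pics/ and viewed, at most 11 in all, crops included, and the job is handed in when it is done.

Besides the shell and the picture viewer there is one more tool, called after "Call:" as name([rows], argument=value, ...), one row to a line, values as JSON. send_rows: Moves the arm, as the interface text tells. Its arguments: {"type":"object","properties":{"motion":{"type":"array"},"grip_force":{"type":"number"}},"required":["motion"]}

```bash
mkdir -p pics
cat > h.py <<'E'
import numpy as np, cv2
from station import *
def cal(n):
    c=get_calibration(n); K=np.array([[c['fx'],0,c['cx']],[0,c['fy'],c['cy']],[0,0,1.]])
    R=cv2.Rodrigues(np.array(c['rvec'],float))[0]; t=np.array(c['tvec'],float).reshape(3)
    return K,R,t,c['k1']
def pts(n,depth,rows,cols):
    K,R,t,k1=cal(n); d=depth[rows,cols].astype(float); ok=d>0
    uv=np.stack([cols,rows],1).astype(float)[ok].reshape(-1,1,2)
    if len(uv)==0: return np.zeros((0,3))
    s=cv2.undistortPoints(uv,K,np.array([k1,0,0,0,0.])).reshape(-1,2)
    P=np.c_[s,np.ones(len(s))]*d[ok][:,None]
    return (P-t)@R
def proj(n,P):
    K,R,t,k1=cal(n)
    return cv2.projectPoints(np.asarray(P,float).reshape(-1,1,3),cv2.Rodrigues(R)[0],t,K,np.array([k1,0,0,0,0.]))[0].reshape(-1,2)
def ray(n,uv):
    K,R,t,k1=cal(n); s=cv2.undistortPoints(np.array(uv,float).reshape(-1,1,2),K,np.array([k1,0,0,0,0.])).reshape(-1,2)
    return -R.T@t,(np.c_[s,np.ones(len(s))]@R)
def atz(n,uv,z):
    o,d=ray(n,uv); return o+d*((z-o[2])/d[:,2])[:,None]
E
python3 - <<'E'
from h import *
np.set_printoptions(precision=1,suppress=True)
for n in ("top","scene"):
    im,d=read_camera(n); cv2.imwrite(f"pics/{n}0.png",im[:,:,::-1]); np.savez(f"{n}0.npz",im=im,d=d)
    K,R,t,k1=cal(n); print(n,K[0,0],k1,"cam at",-R.T@t)
    for th in ("tube_rack","sample_rack","collector","presence_lever","lever_roller","swing_arm","nozzle","swing_knob","reagent","beaker","buffer_jar","marker"):
        for o in outline_of(n,th)[:2]:
            r,c=np.nonzero(o["mask"]); P=pts(n,d,r,c)
            print(n,th,round(o["p"],2),np.array(o["xy"]),len(r),"med",np.median(P,0) if len(P) else None,"5-95",np.percentile(P,[3,97],0).ravel() if len(P) else None)
            np.save(f"m_{n}_{th}.npy",o["mask"]) if o is not None else 0
print(sense())
E
```

```text
top 451.6455733160905 -0.076394285931628 cam at [383.8  32.8 954.7]
top tube_rack 0.71 [428.  257.2] 1605 med [ 545.5 -195.7   61.2] 5-95 [ 481.2 -221.4    9.5  617.9 -175.6   87.8]
top sample_rack 0.83 [499.1 260.4] 1797 med [ 550.2 -348.7   60.6] 5-95 [ 484.7 -367.3    7.1  623.9 -333.8   88.5]
top collector 0.82 [253.4 244. ] 19548 med [570.3 158.6  26.6] 5-95 [431.   21.3  22.8 705.6 280.6 154.6]
top presence_lever 0.41 [290.6 220.8] 14 med [620.5  79.2  60.8] 5-95 [617.1  75.2  57.6 623.8  81.5  63.6]
top swing_arm 0.62 [219.2 240.4] 940 med [565.4 209.9 154.4] 5-95 [497.5 189.8 148.5 650.1 227.6 190.2]
top swing_arm 0.61 [499.7 261.2] 1918 med [ 549.9 -348.9   60.5] 5-95 [ 483.8 -368.9    1.9  625.8 -333.9   88.5]
top nozzle 0.81 [217.5 237.7] 1016 med [561.8 209.8 154.3] 5-95 [496.1 189.9 145.7 647.4 230.1 190.2]
top swing_knob 0.96 [218.5 239.8] 1095 med [561.9 209.9 154.1] 5-95 [496.6 189.   26.6 648.4 233.9 190.2]
top reagent 0.79 [140.1 216.5] 1439 med [619.4 381.5 101.5] 5-95 [597.7 362.8  10.1 651.6 413.1 151.7]
top beaker 0.76 [126.2 291.5] 1342 med [478.  421.4  52.5] 
[... 1690 characters left out ...]
1277 med [ 564.3 -193.8   54.1] 5-95 [ 481.8 -213.3    3.2  625.2 -176.8   87.4]
scene marker 0.63 [233.9 233. ] 1293 med [ 564.7 -193.8   54.3] 5-95 [ 482.1 -213.4    3.   625.2 -176.8   87.3]
scene marker 0.5 [424.9 272.4] 293 med [362.5 252.7  11.4] 5-95 [323.1 209.6   0.3 406.7 295.9  17.8]
{'time': 1.3, 'qpos': array([-1.3,  0.5,  1.3,  0. ,  1.3, -0.1]), 'qvel': array([-0., -0., -0., -0., -0., -0.]), 'joint_efforts': array([  0. , -88.2, -38.4,   0. ,   0. ,  -0. ]), 'tcp_pos': array([ 226.5, -582.5,  303.8]), 'ee_rot': array([ 1. ,  0.2,  0. , -0. ]), 'contact_force': array([ 0.1, -1.1,  0.1]), 'ft_torque': array([ 0., -0., -0.]), 'grasp_force': 0.0, 'gripper_width': 85.5039460325416}
```

View pics/top0.png

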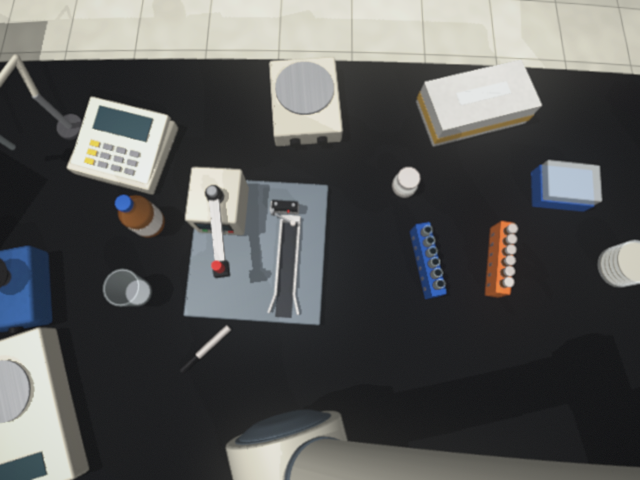

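View pics/scene0.png

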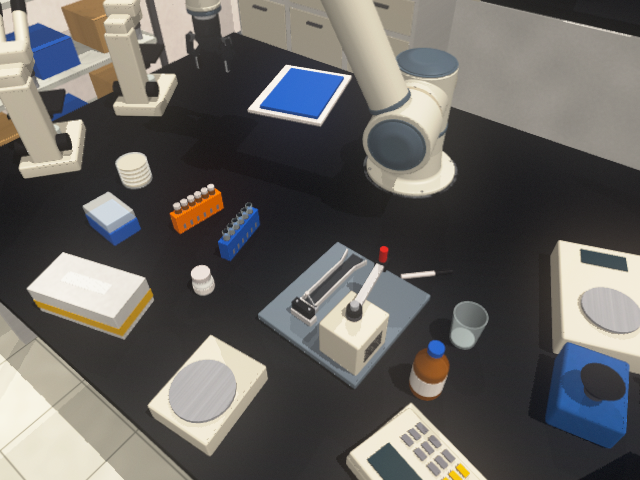

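The top view shows the blue rack at (428,257), slightly turned. The lane at (287,265) has its stop and switch at the top, near (285,207), which is +x. The parked arm runs from its post at (213,192) to the red knob at (218,267). The scene view agrees, and the lane is empty. Next I'll fit precise poses.

```bash
cat > fit.py <<'E'
from h import *
np.set_printoptions(precision=2,suppress=True)
def load(n,k='0'): z=np.load(f"{n}{k}.npz"); return z['im'],z['d']
def cloud(n,im,d):
    r,c=np.nonzero(d>0); return pts(n,d,r,c),im[r,c].astype(int)
def rect(P):
    (cx,cy),(w,h),a=cv2.minAreaRect(P[:,:2].astype(np.float32)); return np.array([cx,cy,w,h,a])
E
python3 - <<'E'
from fit import *
for n in("top","scene"):
    im,d=load(n); P,C=cloud(n,im,d); x,y,z=P.T
    blue=(C[:,2]>1.5*C[:,0]+20)&(C[:,2]>60)
    b=blue&(x>440)&(x<680)&(y>-270)&(y<-120)
    m=b&(z>56)&(z<65); Q=P[m]; print(n,"rack top n",m.sum(),rect(Q),"zmed",np.median(Q[:,2]))
    # PCA
    q=Q[:,:2]; v=np.linalg.svd(q-q.mean(0))[2][0]; print(" pca ang",np.degrees(np.arctan2(v[1],v[0])))
    m=(x>400)&(x<760)&(y>-10)&(y<320)&(z>18)&(z<31)
    Q=P[m]; print(n,"plate",rect(Q),np.median(Q[:,2]))
    red=(C[:,0]>2*C[:,1]+30)&(C[:,0]>90)&(x>400)&(x<760)&(y>100)&(y<320)&(z>100)
    Q=P[red]; print(n,"knob",Q.mean(0),Q.max(0),Q.min(0)); t=Q[Q[:,2]>185]; print("  top",len(t),(t.max(0)+t.min(0))/2,t.mean(0) if len(t) else 0)
    m=(x>400)&(x<760)&(y>100)&(y<320)&(z>161)&(z<172); t=P[m&~red]; 
    t=t[t[:,0]>600]; print("  post",len(t),t.mean(0),(t.max(0)+t.min(0))/2)
    m=(x>400)&(x<760)&(y>110)&(y<320)&(z>126)&(z<134);print(" tower",rect(P[m]),np.median(P[m][:,2]))
    m=(x>400)&(x<760)&(y>20)&(y<130)&(z>34)&(z<43);print(" rails",m.sum(),rect(P[m]),np.median(P[m][:,2]))
    big=cv2.resize(im[150:350,190:470] if n=="top" else im[170:400,170:450],None,fx=2.8,fy=2.6,interpolation=cv2.INTER_CUBIC); cv2.imwrite(f"pics/{n}1.png",big[:,:,::-1])
E
```

```text
top rack top n 516 [ 551.36 -202.01  150.39   31.44   11.11] zmed 60.75617031237151
 pca ang -167.42288660966244
top plate [573.43 152.86 281.9  301.71  87.77] 25.828380944062097
top knob [507.33 200.54 189.43] [514.93 208.29 193.24] [500.02 192.31 181.12]
  top 71 [507.48 200.3  189.16] [507.56 200.65 189.7 ]
  post 86 [649.58 224.39 166.75] [649.86 225.31 165.46]
 tower [603.04 230.63  98.9  212.87  87.43] 130.44041087530238
 rails 511 [552.78  93.96 233.9   63.58   1.15] 39.709361589442615
scene rack top n 213 [ 550.51 -197.08  150.84   31.66    5.24] zmed 60.19067311947301
 pca ang 7.311412719432919
scene plate [572.88 151.28 281.32 303.51  87.86] 25.66320544042148
scene knob [511.45 202.56 178.25] [518.69 209.77 193.83] [499.27 192.2  155.84]
  top 50 [508.69 200.98 189.42] [509.24 200.77 189.09]
  post 70 [650.94 223.45 166.84] [650.41 222.96 165.94]
 tower [656.26 228.65  99.93 110.15  87.96] 130.56952406377525
 rails 427 [553.73  92.72 236.62  64.81   1.35] 39.00666041502104
```

View pics/top1.png

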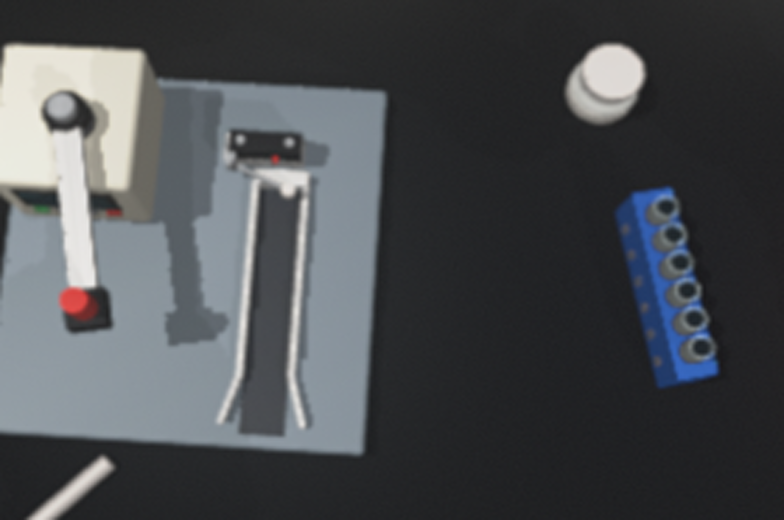

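```bash
cat >> fit.py <<'E'
from scipy.optimize import minimize
from scipy.spatial.transform import Rotation as Ro
def rackmodel(x,y,yaw,z0=0):
    c,s=np.cos(yaw),np.sin(yaw); parts=[]
    B=np.array([[a,b,h] for a in(-75,75) for b in(-15,15) for h in(0,60)],float); parts.append(B)
    th=np.linspace(0,2*np.pi,16)
    for i in range(6):
        X=-55+22*i; parts.append(np.array([[X+9*np.cos(t),9*np.sin(t),h] for t in th for h in(60,85)]))
    return [np.c_[p[:,0]*c-p[:,1]*s+x,p[:,0]*s+p[:,1]*c+y,p[:,2]+z0] for p in parts]
def sil(n,parts,S=4):
    M=np.zeros((480*S,640*S),np.uint8)
    for p in parts:
        uv=(proj(n,p)+0.5)*S-0.5
        cv2.fillConvexPoly(M,cv2.convexHull(np.round(uv).astype(np.int32)),1)
    return M
def fitrack(masks,p0,z0=0):
    S=4; up={n:np.kron(m.astype(np.uint8),np.ones((S,S),np.uint8)) for n,m in masks.items()}
    def f(p):
        e=0
        for n,m in up.items():
            s=sil(n,rackmodel(p[0],p[1],p[2]/50,z0)); e+=1-(s&m).sum()/(s|m).sum()
        return e/len(up)
    p0=np.array([p0[0],p0[1],p0[2]*50])
    r=minimize(f,p0,method='Nelder-Mead',options=dict(initial_simplex=p0+np.array([[0,0,0],[6,0,0],[0,6,0],[0,0,5]]),xatol=.05,fatol=1e-4))
    return r.x[0],r.x[1],np.degrees(r.x[2]/50),r.fun
def wrapl(P,o,a):
    c,s=np.cos(a),np.sin(a); d=P[:,:2]-o; return np.c_[d[:,0]*c+d[:,1]*s,-d[:,0]*s+d[:,1]*c,P[:,2]]
E
python3 - <<'E'
from fit import *
ms={n:np.load(f"m_{n}_tube_rack.npy") for n in("top","scene")}
# blue colour masks limited to network mask neighbourhood
for n in ms: print(n,fitrack({n:ms[n]},(550,-199,.2)))
print("both",fitrack(ms,(550,-199,.2)))
a=np.radians(-2.2); o=np.array([555.7,87.6])
for n in("top","scene"):
    im,d=load(n);P,C=cloud(n,im,d); Q=wrapl(P,o,a)
    m=(abs(Q[:,0]+10)<65)&(abs(Q[:,1])<30)&(Q[:,2]>36)&(Q[:,2]<43)
    R_=Q[m]; 
    for s in(-1,1):
        q=R_[R_[:,1]*s>0]; k=np.polyfit(q[:,0],q[:,1],1); print(n,"rail",s,len(q),k[1],np.degrees(k[0]),q[:,1].min(),q[:,1].max())
    m=(Q[:,0]>40)&(Q[:,0]<85)&(abs(Q[:,1])<40)&(Q[:,2]>48); print(n,"lever/switch",Q[m].mean(0),Q[m].min(0),Q[m].max(0))
    pl=(Q[:,2]>20)&(Q[:,2]<30)&(abs(Q[:,0]-15)<175)&(abs(Q[:,1]-65)<165)
    print(n,"plate ext",np.percentile(Q[pl],[.3,99.7],0).round(1).tolist())
R=Ro.from_quat(sense()['ee_rot']).as_matrix(); print(R)
E
```

```text
top (np.float64(553.5899980853164), np.float64(-202.7200778528411), np.float64(11.95526409465758), np.float64(0.06708510245523347))
scene (np.float64(549.9173014764933), np.float64(-205.2392678445962), np.float64(12.405513228460826), np.float64(0.0522327209938126))
both (np.float64(551.1263590085864), np.float64(-203.64682026925522), np.float64(11.348417397800926), np.float64(0.06551685706079236))
top rail -1 123 -18.627859976796532 -0.3203332828214949 -20.73671649645406 -16.283383246482373
top rail 1 129 19.313158454102798 -0.37762793950217455 17.055460889784563 21.908995718531667
top lever/switch [72.85 10.77 59.02] [ 61.   -11.82  50.48] [84.27 39.41 64.2 ]
top plate ext [[-135.0, -73.9, 21.4], [163.2, 204.2, 29.7]]
scene rail -1 91 -19.15556485509347 -0.008085079298152015 -23.129925703105624 -15.534732726549475
scene rail 1 97 18.755417106081616 -0.45658267742939057 14.537521223007097 21.986037269993872
scene lever/switch [73.32 11.99 58.33] [ 60.33 -12.86  48.39] [84.96 39.63 65.61]
scene plate ext [[-134.7, -74.8, 20.4], [164.9, 204.2, 29.8]]
[[ 0.93  0.36  0.  ]
 [ 0.36 -0.93  0.  ]
 [ 0.   -0.   -1.  ]]
```

Call:
send_rows([
  [[0.27, 0.32, 0], [0, 0, -0.03], 1],
  [[0.54, 0.63, 0], [0, 0, -0.07], 1],
  [[0.81, 0.95, 0], [0, 0, -0.102], 1],
  [[0.81, 0.95, 0], [0, 0, -0.102], 1],
])

```text
time: 1.7
tcp_pos: [309.9, -484.1, 304.0]
ee_rot: [0.994, 0.106, 0.0, -0.001]
contact_force: [-0.6, 0.7, 0.1]
gripper_width: 85.4
grasp_force: 0.0
```

Call:
send_rows([
  [[0.27, 0.32, 0], [0, 0, 0], 1],
  [[0.54, 0.63, 0], [0, 0, 0], 1],
  [[0.81, 0.95, 0], [0, 0, 0], 1],
  [[0.81, 0.95, 0], [0, 0, 0], 1],
])

```text
time: 2.1
tcp_pos: [390.7, -389.4, 304.0]
ee_rot: [0.994, 0.107, 0.0, -0.0]
contact_force: [-0.5, 0.4, -0.1]
gripper_width: 85.2
grasp_force: 0.0
```

Call:
send_rows([
  [[0.27, 0.32, 0], [0, 0, 0], 1],
  [[0.54, 0.63, 0], [0, 0, 0], 1],
  [[0.81, 0.95, 0], [0, 0, 0], 1],
  [[0.81, 0.95, 0], [0, 0, 0], 1],
])

```text
time: 2.5
tcp_pos: [471.7, -294.8, 303.9]
ee_rot: [0.994, 0.107, 0.0, -0.0]
contact_force: [-0.5, -0.2, -0.7]
gripper_width: 85.3
grasp_force: 0.0
```

Call:
send_rows([
  [[0.27, 0.32, -0.2], [0, 0, 0], 1],
  [[0.54, 0.63, -0.5], [0, 0, 0], 1],
  [[0.81, 0.94, -0.9], [0, 0, 0], 1],
  [[0.81, 0.94, -0.9], [0, 0, 0], 1],
  [[0.81, 0.94, -0.9], [0, 0, 0], 1],
])

```text
time: 3.0
tcp_pos: [550.4, -203.3, 212.7]
ee_rot: [0.994, 0.106, -0.001, -0.0]
contact_force: [-0.4, 0.1, 0.6]
gripper_width: 85.2
grasp_force: 0.0
```

Call:
send_rows([
  [[0.01, 0, -0.3], [0, 0, 0], 1],
  [[0.01, 0, -0.6], [0, 0, 0], 1],
  [[0.01, 0, -0.85], [0, 0, 0], 1],
  [[0.01, 0, -0.95], [0, 0, 0], 1],
  [[0.01, 0, -0.98], [0, 0, 0], 1],
])

```text
time: 3.5
tcp_pos: [551.2, -204.7, 116.1]
ee_rot: [0.995, 0.105, -0.0, 0.0]
contact_force: [-0.6, 0.1, 1.4]
gripper_width: 85.7
grasp_force: 0.0
```

Call:
send_rows([
  [[0, 0, -0.1], [0, 0, 0], 1],
  [[0, 0, -0.17], [0, 0, 0], 1],
  [[0, 0, -0.17], [0, 0, 0], 1],
])

```text
time: 3.8
tcp_pos: [551.3, -203.6, 98.6]
ee_rot: [0.994, 0.105, -0.0, -0.0]
contact_force: [0.8, -0.8, 0.0]
gripper_width: 85.5
grasp_force: 0.0
```

Call:
send_rows([
  [[0, 0, 0], [0, 0, 0], -0.2],
  [[0, 0, 0], [0, 0, 0], -0.3],
  [[0, 0, 0], [0, 0, 0], -0.5],
  [[0, 0, 0], [0, 0, 0], -0.6],
  [[0, 0, 0], [0, 0, 0], -0.7],
  [[0, 0, 0], [0, 0, 0], -0.7],
  [[0, 0, 0], [0, 0, 0], -0.7],
  [[0, 0, 0], [0, 0, 0], -0.7],
], grip_force=35)

```text
time: 4.6
tcp_pos: [551.7, -203.6, 99.2]
ee_rot: [0.994, 0.105, 0.0, 0.0]
contact_force: [-1.0, 0.4, 6.5]
gripper_width: 29.4
grasp_force: 35.1
```

Call:
send_rows([
  [[0, 0, 0.15], [0, 0, 0], -0.7],
  [[0, 0, 0.4], [0, 0, 0], -0.7],
  [[0, 0, 0.65], [0, 0, 0], -0.7],
  [[0, 0, 0.8], [0, 0, 0], -0.7],
  [[0, 0, 0.8], [0, 0, 0], -0.7],
])

```text
time: 5.1
tcp_pos: [552.2, -203.8, 180.6]
ee_rot: [0.994, 0.105, 0.001, 0.001]
contact_force: [0.8, -0.2, -2.7]
gripper_width: 29.9
grasp_force: 35.3
```

Call:
send_rows([
  [[-0.1, 0.18, 0], [0, 0, -0.03], -0.7],
  [[-0.24, 0.44, 0], [0, 0, -0.07], -0.7],
  [[-0.4, 0.74, 0], [0, 0, -0.12], -0.7],
  [[-0.55, 1.0, 0], [0, 0, -0.161], -0.7],
])

```text
time: 5.5
tcp_pos: [495.1, -102.2, 177.8]
ee_rot: [1.0, -0.023, -0.001, -0.0]
contact_force: [-1.1, -0.3, -3.6]
gripper_width: 29.5
grasp_force: 35.2
```

Call:
send_rows([
  [[-0.18, 0.33, 0], [0, 0, 0], -0.7],
  [[-0.36, 0.66, 0], [0, 0, 0], -0.7],
  [[-0.55, 1.0, 0], [0, 0, 0], -0.7],
])

```text
time: 5.8
tcp_pos: [440.3, -2.5, 178.0]
ee_rot: [1.0, -0.021, -0.001, -0.0]
contact_force: [1.0, 1.1, -2.9]
gripper_width: 29.6
grasp_force: 35.3
```

Call:
send_rows([
  [[-0.18, 0.33, 0], [0, 0, 0], -0.7],
  [[-0.4, 0.7, 0], [0, 0, 0], -0.7],
  [[-0.52, 0.9, 0], [0, 0, 0], -0.7],
  [[-0.56, 0.99, 0], [0, 0, 0], -0.7],
  [[-0.56, 0.99, 0], [0, 0, 0], -0.7],
])

```text
time: 6.3
tcp_pos: [385.0, 96.1, 178.5]
ee_rot: [1.0, -0.02, -0.0, 0.0]
contact_force: [0.4, 0.7, -2.7]
gripper_width: 29.8
grasp_force: 35.4
```

Run:
```python
from fit import *
ms={}
for n in ("top","scene"):
    im,d=read_camera(n); cv2.imwrite(f"pics/{n}2.png",im[:,:,::-1]); np.savez(f"{n}2.npz",im=im,d=d)
    for o in outline_of(n,"tube_rack")[:2]:
        r,c=np.nonzero(o["mask"]); P=pts(n,d,r,c); print(n,o["p"],o["xy"],len(r),np.percentile(P,[3,50,97],0).round(0).tolist())
        np.save(f"m2_{n}.npy",o["mask"])
s=sense(); print(s['tcp_pos'],s['ee_rot'],s['contact_force'],s['gripper_width'])
a=cv2.imread("pics/top2.png")[150:430,180:480]; b=cv2.imread("pics/scene2.png")[150:430,180:480]
cv2.imwrite("pics/both2.png",cv2.resize(np.vstack([a,b]) if 0 else np.hstack([a,b]),(800,373),interpolation=cv2.INTER_CUBIC))
```

```text
top 0.64 [499.9, 258.3] 1907 [[484.0, -369.0, 4.0], [552.0, -349.0, 61.0], [626.0, -334.0, 88.0]]
top 0.6 [250.9, 231.2] 15513 [[489.0, 20.0, 23.0], [600.0, 165.0, 27.0], [709.0, 279.0, 155.0]]
scene 0.69 [358.7, 229.8] 854 [[337.0, 79.0, 84.0], [434.0, 101.0, 132.0], [462.0, 112.0, 166.0]]
[386.2   94.76 178.72] [ 1.   -0.02  0.    0.  ] [-0.65  0.34 -2.84] 29.731790642342073
```

View pics/both2.png

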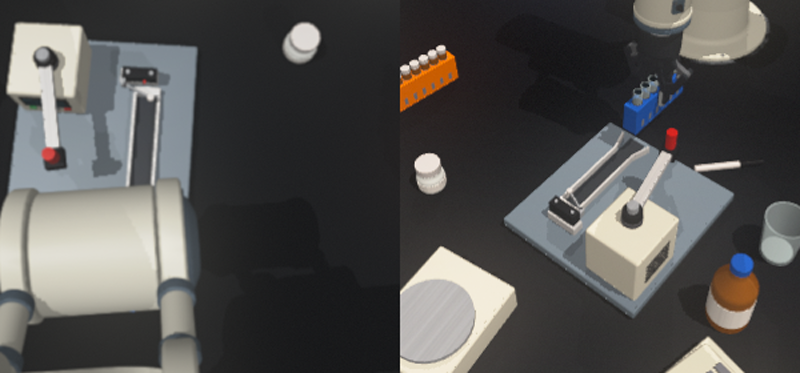

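The top camera is blocked by the wrist, with the lane still visible at crop (145,130). The scene view shows the rack held level at crop (650,100), its front end pointing at the lane. I'll fit its side face in the collector frame.

Run:
```python
from fit import *
a=np.radians(-2.4); o=np.array([555.7,87.7])
im,d=load("scene","2");P,C=cloud("scene",im,d);Q=wrapl(P,o,a)
blue=(C[:,2]>1.5*C[:,0]+20)&(C[:,2]>60)&(abs(Q[:,0]+140)<130)&(abs(Q[:,1])<45)&(Q[:,2]>60)
B=Q[blue]; print(len(B),B.min(0),B.max(0))
side=B[(B[:,2]>86)&(B[:,2]<132)&(B[:,1]>10)&(B[:,0]<-102)]
A=np.c_[side[:,0]+140,side[:,2]-110,np.ones(len(side))]
for _ in range(4):
    k=np.linalg.lstsq(A,side[:,1],rcond=None)[0]; r=abs(side[:,1]-A@k); g=r<1.5; A=A[g];side=side[g]
print("side face: y'=",k[2],"slope deg",np.degrees(k[:2]),len(side),"x range",side[:,0].min(),side[:,0].max())
end=B[(B[:,0]>-106)&(B[:,2]>86)&(B[:,2]<132)&(abs(B[:,1])<12)]; print("end face x'",np.median(end[:,0]),len(end))
top=B[(B[:,2]>134)]; print("top z",np.median(top[:,2]),np.polyfit(top[:,0],top[:,2],1),"bottom z",np.percentile(B[:,2],1))
s=sense(); t=wrapl(s['tcp_pos'][None],o,a); R=Ro.from_quat(s['ee_rot']).as_matrix(); print("tcp'",t,"yaw",np.degrees(np.arctan2(R[1,0],R[0,0]))+2.4,"tilt",R[:2,2])
# hardware near the tool
m=(abs(Q[:,0]-t[0,0])<120)&(abs(Q[:,1]-t[0,1])<120)&(Q[:,2]>180)
cream=m&(C.min(1)>90); print("cream low z rel tcp",np.percentile(Q[cream][:,2],[0.5,2,10])-s['tcp_pos'][2])
# lane recheck
m=(abs(Q[:,0]+10)<65)&(abs(Q[:,1])<30)&(Q[:,2]>36)&(Q[:,2]<43);q=Q[m]
print("rails mid",(np.median(q[q[:,1]>0][:,1])+np.median(q[q[:,1]<0][:,1]))/2)
```

```text
575 [-244.35  -16.55   78.4 ] [-91.91  43.85 180.54]
side face: y'= 13.781460013740293 slope deg [-0.74 -0.15] 167 x range -244.0640149225088 -102.96148348620599
end face x' -95.84020684984617 110
top z 139.32524519885771 [ -0.02 137.57] bottom z 80.9609192350187
tcp' [[-169.65   -0.04  178.72]] yaw -0.07913215532628248 tilt [ 0. -0.]
cream low z rel tcp [122.9  135.77 184.62]
rails mid -0.1559119202347663
```

Call:
send_rows([
  [[0, 0.007, -0.15], [0, 0, 0], -0.7],
  [[0, 0.007, -0.32], [0, 0, 0], -0.7],
  [[0, 0.007, -0.45], [0, 0, 0], -0.7],
  [[0, 0.007, -0.5], [0, 0, 0], -0.7],
  [[0, 0.007, -0.52], [0, 0, 0], -0.7],
  [[0, 0.007, -0.52], [0, 0, 0], -0.7],
])

```text
time: 7.1
tcp_pos: [385.8, 95.9, 127.0]
ee_rot: [1.0, -0.021, 0.0, -0.0]
contact_force: [-1.1, -0.5, -3.0]
gripper_width: 29.8
grasp_force: 35.3
```

Call:
send_rows([
  [[0.1, -0.004, 0], [0, 0, 0], -0.7],
  [[0.2, -0.008, 0], [0, 0, 0], -0.7],
  [[0.3, -0.013, 0], [0, 0, 0], -0.7],
  [[0.4, -0.017, 0], [0, 0, 0], -0.7],
  [[0.4, -0.017, 0], [0, 0, 0], -0.7],
])

```text
time: 7.6
tcp_pos: [427.5, 94.4, 127.0]
ee_rot: [1.0, -0.021, 0.001, -0.0]
contact_force: [-0.0, -0.2, -2.6]
gripper_width: 29.4
grasp_force: 35.3
```

Call:
send_rows([
  [[0.1, -0.004, 0], [0, 0, 0], -0.7],
  [[0.2, -0.008, 0], [0, 0, 0], -0.7],
  [[0.3, -0.013, 0], [0, 0, 0], -0.7],
  [[0.4, -0.017, 0], [0, 0, 0], -0.7],
  [[0.4, -0.017, 0], [0, 0, 0], -0.7],
])

```text
time: 8.1
tcp_pos: [467.3, 92.7, 126.9]
ee_rot: [1.0, -0.021, 0.001, -0.0]
contact_force: [0.1, 0.2, -3.0]
gripper_width: 29.4
grasp_force: 35.4
```

Run:
```python
from fit import *
a=np.radians(-2.4); o=np.array([555.7,87.7])
im,d=read_camera("scene");np.savez("scene3.npz",im=im,d=d); s=sense();print(s['contact_force'],s['ft_torque'],wrapl(s['tcp_pos'][None],o,a))
cv2.imwrite("pics/s3.png",cv2.resize(im[170:390,230:470],None,fx=3,fy=2.7,interpolation=cv2.INTER_CUBIC)[:,:,::-1])
P,C=cloud("scene",im,d);Q=wrapl(P,o,a)
blue=(C[:,2]>1.5*C[:,0]+20)&(C[:,2]>60)&(abs(Q[:,0]+90)<120)&(abs(Q[:,1])<45)&(Q[:,2]>20)
B=Q[blue];side=B[(B[:,2]>44)&(B[:,2]<80)&(B[:,1]>10)&(B[:,0]<-22)]
A=np.c_[side[:,0]+85,side[:,2]-60,np.ones(len(side))]
for _ in range(4):
    k=np.linalg.lstsq(A,side[:,1],rcond=None)[0]; r=abs(side[:,1]-A@k); g=r<1.5; A=A[g];side=side[g]
print("side y'",k[2],np.degrees(k[:2]),len(side)); end=B[(B[:,0]>-25)&(B[:,2]>44)&(B[:,2]<80)&(abs(B[:,1])<12)]; print("end",np.median(end[:,0]),len(end))
top=B[(B[:,2]>82)&(B[:,2]<92)];print("top",np.median(top[:,2]))
```

```text
[-0.49 -0.11 -2.5 ] [-0.01  0.08 -0.01] [[-89.73   1.28 126.8 ]]
side y' 15.199632759677511 [-0.5   0.05] 117
end -14.447239748612155 76
top 87.368202797738
```

View pics/s3.png

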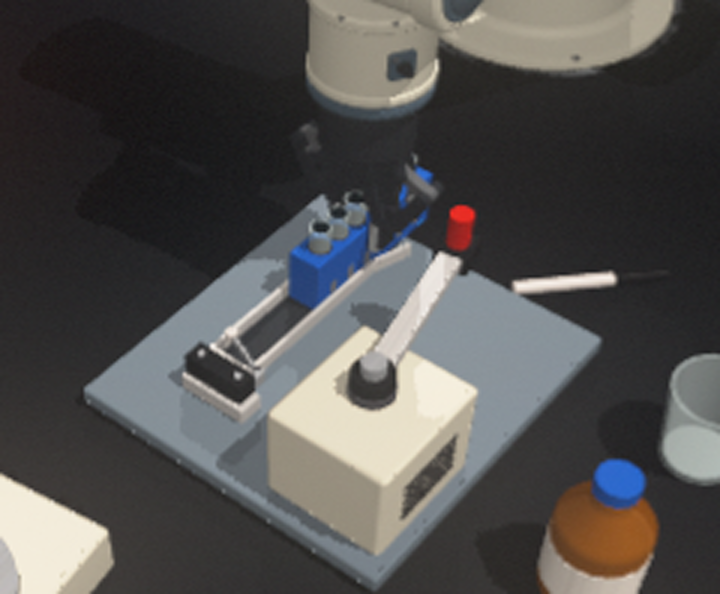

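The rack stands between the rails with its end at about crop (315,275), and the lever at crop (245,345) is still free. There is no contact force, so I'll keep sliding it in.

Call:
send_rows([
  [[0.12, -0.005, 0], [0, 0, 0], -0.7],
  [[0.25, -0.01, 0], [0, 0, 0], -0.7],
  [[0.4, -0.016, 0], [0, 0, 0], -0.7],
  [[0.52, -0.022, 0], [0, 0, 0], -0.7],
  [[0.6, -0.025, 0], [0, 0, 0], -0.7],
  [[0.6, -0.025, 0], [0, 0, 0], -0.7],
])

```text
time: 8.75
tcp_pos: [526.5, 90.2, 126.8]
ee_rot: [1.0, -0.021, 0.0, -0.0]
contact_force: [0.4, 0.2, -2.9]
gripper_width: 29.2
grasp_force: 35.4
```

Call:
send_rows([
  [[0, 0, -0.005], [0, 0, 0], -0.7],
  [[0, 0, -0.01], [0, 0, 0], -0.7],
  [[0, 0, -0.015], [0, 0, 0], -0.7],
  [[0, 0, -0.015], [0, 0, 0], -0.7],
])

```text
time: 9.15
tcp_pos: [525.1, 90.3, 125.3]
ee_rot: [1.0, -0.021, -0.0, 0.0]
contact_force: [0.1, -0.3, -2.4]
gripper_width: 29.9
grasp_force: 35.4
```

Call:
send_rows([
  [[0, 0, -0.005], [0, 0, 0], -0.7],
  [[0, 0, -0.01], [0, 0, 0], -0.7],
  [[0, 0, -0.01], [0, 0, 0], -0.7],
])

```text
time: 9.45
tcp_pos: [525.4, 90.3, 124.3]
ee_rot: [1.0, -0.021, -0.0, 0.0]
contact_force: [-0.8, 0.2, -3.3]
gripper_width: 29.9
grasp_force: 35.4
```

Call:
send_rows([
  [[0, 0, -0.003], [0, 0, 0], -0.7],
  [[0, 0, -0.006], [0, 0, 0], -0.7],
  [[0, 0, -0.006], [0, 0, 0], -0.7],
])

```text
time: 9.75
tcp_pos: [525.4, 90.3, 124.2]
ee_rot: [1.0, -0.021, 0.0, -0.0]
contact_force: [-3.0, -0.4, 8.6]
gripper_width: 29.7
grasp_force: 36.8
```

Call:
send_rows([
  [[0.05, -0.002, 0.004], [0, 0, 0], -0.7],
  [[0.11, -0.005, 0.004], [0, 0, 0], -0.7],
  [[0.17, -0.007, 0.004], [0, 0, 0], -0.7],
  [[0.22, -0.009, 0.004], [0, 0, 0], -0.7],
  [[0.25, -0.01, 0.004], [0, 0, 0], -0.7],
  [[0.25, -0.01, 0.004], [0, 0, 0], -0.7],
])

```text
time: 10.35
tcp_pos: [550.9, 89.1, 124.2]
ee_rot: [1.0, -0.021, -0.0, 0.0]
contact_force: [-2.2, -2.3, 4.4]
gripper_width: 29.5
grasp_force: 35.8
```

Call:
send_rows([
  [[0.01, 0, 0], [0, 0, 0], -0.7],
  [[0.02, -0.001, 0], [0, 0, 0], -0.7],
  [[0.03, -0.001, 0], [0, 0, 0], -0.7],
  [[0.03, -0.001, 0], [0, 0, 0], -0.7],
])

```text
time: 10.75
tcp_pos: [553.3, 89.0, 124.2]
ee_rot: [1.0, -0.021, -0.001, 0.0]
contact_force: [-6.1, -2.0, 8.1]
gripper_width: 29.5
grasp_force: 36.0
```

Call:
send_rows([
  [[0.005, 0, 0], [0, 0, 0], -0.7],
  [[0.01, 0, 0], [0, 0, 0], -0.7],
  [[0.01, 0, 0], [0, 0, 0], -0.7],
])

```text
time: 11.05
tcp_pos: [554.1, 89.0, 124.2]
ee_rot: [1.0, -0.021, -0.001, 0.0]
contact_force: [-7.7, -2.4, 9.5]
gripper_width: 29.8
grasp_force: 36.2
```

```bash
cat > st.py <<'E'
from fit import *
import sys
k=sys.argv[1]; a=np.radians(-2.4); o=np.array([555.7,87.7])
s=sense();print(s['time'],s['contact_force'],s['ft_torque'],wrapl(s['tcp_pos'][None],o,a))
im,d=read_camera("scene");np.savez(f"scene{k}.npz",im=im,d=d)
cv2.imwrite(f"pics/s{k}.png",cv2.resize(im[210:340,270:400],None,fx=5,fy=4.5,interpolation=cv2.INTER_CUBIC)[:,:,::-1])
P,C=cloud("scene",im,d);Q=wrapl(P,o,a)
blue=(C[:,2]>1.5*C[:,0]+20)&(C[:,2]>60)&(abs(Q[:,0])<110)&(abs(Q[:,1])<45)&(Q[:,2]>20)
B=Q[blue]; e=B[(B[:,0]>66)&(B[:,2]>44)&(B[:,2]<80)&(abs(B[:,1])<13)]; print("end x'",np.median(e[:,0]),e[:,0].max(),len(e))
side=B[(B[:,2]>44)&(B[:,2]<80)&(B[:,1]>10)&(B[:,0]<66)]; print("side",np.polyfit(side[:,0],side[:,1],1)); top=B[(B[:,2]>81)&(B[:,2]<93)]; print("top z",np.median(top[:,2]))
E
python3 st.py 4
```

```text
11.05 [-7.74 -2.42  9.52] [-0.37  1.04  0.19] [[ -1.65   1.25 124.25]]
end x' 72.11475062853987 73.86972632340999 64
side [-0.01 15.04]
top z 85.47097974277712
```

View pics/s4.png

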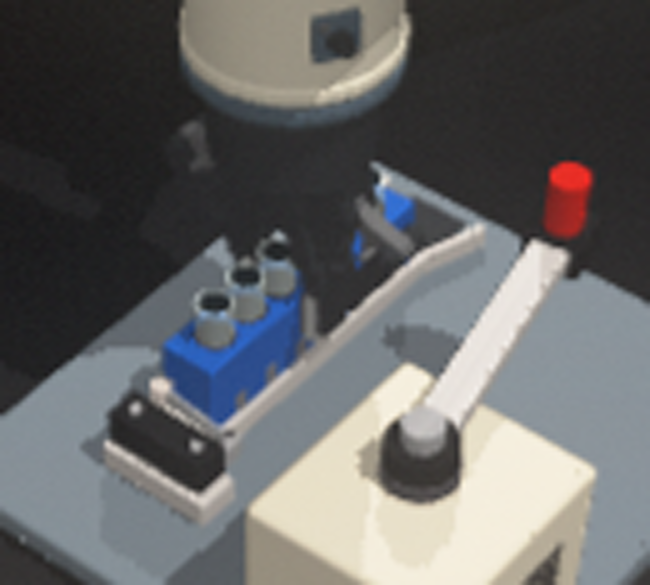

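The rack's end is close to the stop, with the lever pushed back at crop (185,400). The force so far looks like friction from about 12 N of downward press. I'll ease that and continue in 1 mm steps.

Call:
send_rows([
  [[0, 0, 0.004], [0, 0, 0], -0.7],
  [[0.005, 0, 0.004], [0, 0, 0], -0.7],
  [[0.01, 0, 0.004], [0, 0, 0], -0.7],
  [[0.01, 0, 0.004], [0, 0, 0], -0.7],
])

```text
time: 11.5
tcp_pos: [555.1, 89.0, 124.4]
ee_rot: [1.0, -0.021, -0.001, 0.0]
contact_force: [-7.0, -4.0, 2.0]
gripper_width: 29.6
grasp_force: 35.5
```

Call:
send_rows([
  [[0.005, 0, 0], [0, 0, 0], -0.7],
  [[0.01, 0, 0], [0, 0, 0], -0.7],
  [[0.01, 0, 0], [0, 0, 0], -0.7],
])

```text
time: 11.8
tcp_pos: [555.2, 89.0, 124.4]
ee_rot: [1.0, -0.021, -0.002, 0.0]
contact_force: [-11.7, -4.4, 6.6]
gripper_width: 29.6
grasp_force: 36.1
```

Call:
send_rows([
  [[0.005, 0, 0], [0, 0, 0], -0.7],
  [[0.01, 0, 0], [0, 0, 0], -0.7],
  [[0.01, 0, 0], [0, 0, 0], -0.7],
])

```text
time: 12.1
tcp_pos: [555.4, 89.0, 124.3]
ee_rot: [1.0, -0.021, -0.002, 0.0]
contact_force: [-16.6, -3.4, 10.6]
gripper_width: 29.6
grasp_force: 36.5
```

```bash
python3 st.py 5
```

```text
12.1 [-16.62  -3.41  10.59] [-0.67  2.26 -0.05] [[ -0.39   1.27 124.31]]
end x' 72.97950380818175 75.46790967830175 62
side [-0.01 15.27]
top z 85.4613734634853
```

It's seated: the force climbs with no travel. Now I'll release and retreat upward.

Call:
send_rows([
  [[0, 0, 0], [0, 0, 0], -0.2],
  [[0, 0, 0], [0, 0, 0], 0.1],
  [[0, 0, 0], [0, 0, 0], 0.4],
  [[0, 0, 0], [0, 0, 0], 0.4],
  [[0, 0, 0], [0, 0, 0], 0.4],
])

```text
time: 12.65
tcp_pos: [557.7, 89.2, 124.6]
ee_rot: [1.0, -0.021, 0.0, -0.0]
contact_force: [-0.4, -0.4, 0.9]
gripper_width: 59.6
grasp_force: 0.0
```

Call:
send_rows([
  [[0, 0, 0.2], [0, 0, 0], 0.4],
  [[0, 0, 0.5], [0, 0, 0], 0.4],
  [[0, 0, 0.9], [0, 0, 0], 0.4],
  [[0, 0, 1], [0, 0, 0], 0.4],
])

```text
time: 13.05
tcp_pos: [558.9, 89.3, 228.3]
ee_rot: [1.0, -0.021, 0.003, -0.0]
contact_force: [0.6, -0.4, -0.9]
gripper_width: 59.4
grasp_force: 0.0
```

Call:
send_rows([
  [[-0.2, -0.2, 0.4], [0, 0, 0], 0.0],
  [[-0.5, -0.5, 0.8], [0, 0, 0], -0.4],
  [[-0.8, -0.8, 1], [0, 0, 0], -0.8],
  [[-1, -1, 1], [0, 0, 0], -1],
  [[-1, -1, 1], [0, 0, 0], -1],
])

```text
time: 13.55
tcp_pos: [455.2, -12.6, 325.3]
ee_rot: [1.0, -0.022, 0.0, 0.0]
contact_force: [0.8, 0.9, 0.1]
gripper_width: -0.1
grasp_force: 0.0
```

Call:
send_rows([
  [[-0.3, -0.4, 0], [0, 0, 0], -1],
  [[-0.5, -0.8, 0], [0, 0, 0], -1],
  [[-0.5, -1, 0], [0, 0, 0], -1],
])

```text
time: 13.85
tcp_pos: [405.6, -112.3, 324.3]
ee_rot: [1.0, -0.022, -0.001, 0.0]
contact_force: [-0.1, 1.8, 0.1]
gripper_width: -0.2
grasp_force: 0.0
```

```bash
python3 st.py 6
python3 - <<'E'
from fit import *
im,d=read_camera("top"); np.savez("top6.npz",im=im,d=d)
a=np.radians(-2.4); o=np.array([555.7,87.7])
ms={}
for n in("top","scene"):
    r=outline_of(n,"tube_rack")
    for q in r[:2]:
        print(n,q["p"],q["xy"])
        if n not in ms and abs(np.array(proj(n,[[556,88,60]])[0])-q["xy"]).max()<25: ms[n]=q["mask"]
for n in ms: print(n,fitrack({n:ms[n]},(555.7,87.7,a),25))
cv2.imwrite("pics/t6.png",cv2.resize(im[150:340,180:350],None,fx=4.2,fy=3.1,interpolation=cv2.INTER_CUBIC)[:,:,::-1])
E
```

```text
13.85 [-0.07  1.82  0.07] [ 0.   -0.01  0.01] [[-141.6  -206.12  324.28]]
end x' 72.9648857983368 74.70034559634293 59
side [-0.01 15.04]
top z 85.22959729898965
top 0.77 [286.9, 249.1]
top 0.44 [126.1, 289.8]
scene 0.58 [327.4, 276.1]
scene 0.15 [351.8, 315.3]
top (np.float64(555.6775018703147), np.float64(89.44265465084534), np.float64(-2.567003100705283), np.float64(0.045154339781722785))
scene (np.float64(548.3067233676896), np.float64(84.90674431557638), np.float64(-1.1582011485711117), np.float64(0.12444607065902347))
```

View pics/t6.png

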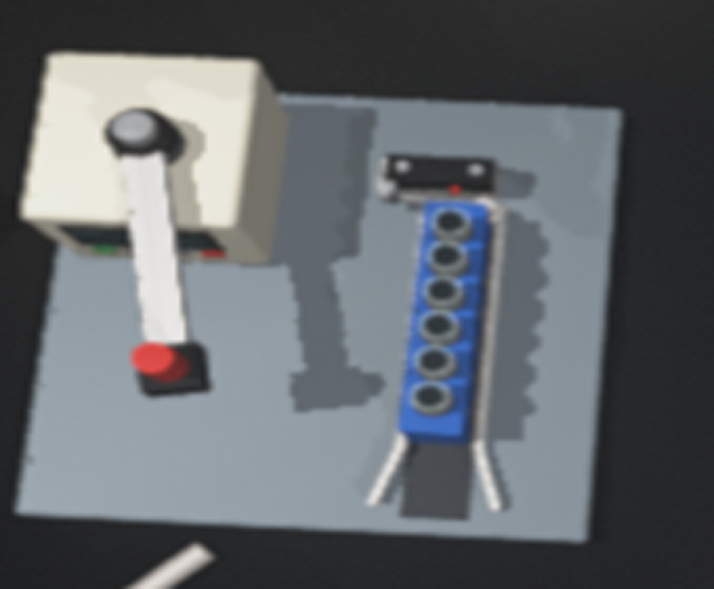

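View pics/s6.png

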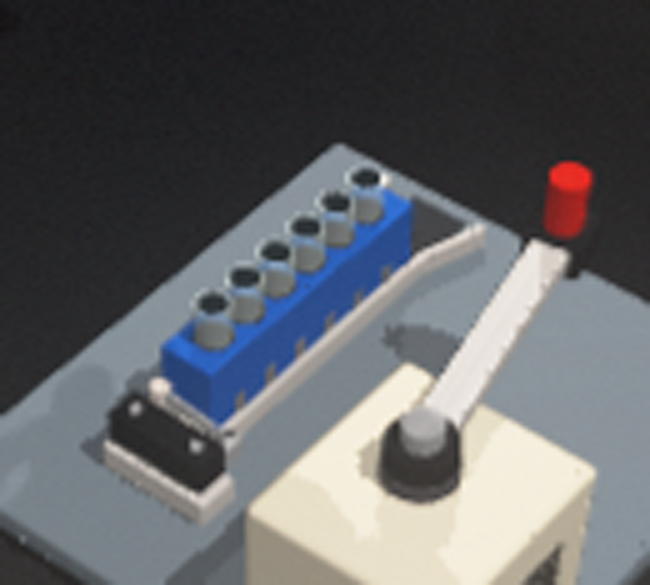

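The rack is home. In the top crop it sits between the rails, its end at (460,205) against the stop, with the lever folded back at (430,200). The scene crop shows the lever lying along the rack's end face at (190,410). Next I'll compute the lever angle and plan the swing.

Run:
```python
from fit import *
a=np.radians(-2.4); o=np.array([555.7,87.7])
for n,k in(("top","0"),("scene","0"),("top","6"),("scene","6")):
    im,d=load(n,k);P,C=cloud(n,im,d);Q=wrapl(P,o,a)
    m=(abs(Q[:,1]+8)<9)&(Q[:,0]>55)&(Q[:,0]<92)&(Q[:,2]>51)&(C.min(1)>110)&(C.max(1)-C.min(1)<50)
    print(n,k,"roller",m.sum(),Q[m].mean(0) if m.any() else 0, Q[m].min(0) if m.any() else 0,Q[m].max(0) if m.any() else 0)
post=np.array([650.8,223.9]); f=np.radians([9.3]+[9.3+64.4*i/16 for i in range(1,17)]); K=post-144*np.c_[np.cos(f),np.sin(f)]
print(((K[1:9]-K[0])/100).round(3).tolist()); print(((K[9:]-K[8])/100).round(3).tolist()); print(K[[0,8,16]], 64.4/16/90, sense()['qpos'])
```

```text
top 0 roller 27 [65.54 -6.32 59.07] [ 61.03 -11.69  52.17] [71.    0.93 63.76]
scene 0 roller 22 [65.91 -6.62 58.97] [ 60.37 -12.74  53.3 ] [70.01  0.86 63.58]
top 6 roller 13 [ 77.91 -12.35  69.06] [ 70.37 -15.01  56.33] [83.49 -7.99 87.62]
scene 6 roller 37 [75.19 -7.97 68.23] [ 55.24 -15.28  51.77] [ 83.8    0.8  112.79]
[[0.02, -0.099], [0.047, -0.197], [0.08, -0.292], [0.12, -0.385], [0.167, -0.475], [0.22, -0.561], [0.278, -0.643], [0.343, -0.721]]
[[0.07, -0.073], [0.144, -0.142], [0.223, -0.205], [0.307, -0.262], [0.394, -0.313], [0.485, -0.358], [0.578, -0.396], [0.674, -0.428]]
[[508.69 200.63]
 [542.95 128.48]
 [610.38  85.69]] 0.044722222222222226 [-0.41  0.18  1.78  0.    1.18  1.21]
```

Call:
send_rows([
  [[0.12, 0.35, 0], [0, 0, 0.04], 0.4],
  [[0.24, 0.7, 0], [0, 0, 0.09], 0.4],
  [[0.34, 1.0, 0], [0, 0, 0.131], 0.4],
])

```text
time: 14.35
tcp_pos: [441.9, -8.3, 324.4]
ee_rot: [0.996, 0.084, -0.0, -0.0]
contact_force: [0.6, -0.2, 0.1]
gripper_width: 43.1
grasp_force: 0.0
```

Call:
send_rows([
  [[0.12, 0.35, 0], [0, 0, 0], 0.4],
  [[0.24, 0.7, 0], [0, 0, 0], 0.4],
  [[0.34, 1.0, 0], [0, 0, 0], 0.4],
])

```text
time: 14.65
tcp_pos: [475.6, 92.3, 324.3]
ee_rot: [0.997, 0.083, -0.0, -0.0]
contact_force: [0.9, -0.2, 0.7]
gripper_width: 60.0
grasp_force: 0.0
```

Call:
send_rows([
  [[0.12, 0.35, 0], [0, 0, 0], 0.4],
  [[0.24, 0.7, 0], [0, 0, 0], 0.4],
  [[0.34, 1.0, 0], [0, 0, 0], 0.4],
  [[0.34, 1.0, 0], [0, 0, 0], 0.4],
])

```text
time: 15.05
tcp_pos: [509.8, 193.6, 324.0]
ee_rot: [0.996, 0.084, 0.0, -0.0]
contact_force: [1.0, -0.5, -0.3]
gripper_width: 59.7
grasp_force: 0.0
```

Call:
send_rows([
  [[0, 0.13, 0], [0, 0, 0], 0.4],
  [[0, 0.13, 0], [0, 0, 0], 0.4],
  [[0, 0.13, 0], [0, 0, 0], 0.4],
])

```text
time: 15.35
tcp_pos: [509.1, 202.2, 324.5]
ee_rot: [0.997, 0.082, -0.0, 0.0]
contact_force: [-0.1, -0.3, 0.2]
gripper_width: 59.9
grasp_force: 0.0
```

Call:
send_rows([
  [[0, -0.01, -0.3], [0, 0, 0], 0.4],
  [[0, -0.01, -0.6], [0, 0, 0], 0.4],
  [[0, -0.01, -0.8], [0, 0, 0], 0.4],
  [[0, -0.01, -0.88], [0, 0, 0], 0.4],
  [[0, -0.01, -0.88], [0, 0, 0], 0.4],
])

```text
time: 15.85
tcp_pos: [509.2, 200.6, 236.1]
ee_rot: [0.997, 0.081, -0.001, 0.0]
contact_force: [0.1, 1.2, -0.1]
gripper_width: 60.0
grasp_force: 0.0
```

Call:
send_rows([
  [[0, 0, 0], [0, 0, 0], 0],
  [[0, 0, 0], [0, 0, 0], -0.3],
  [[0, 0, 0], [0, 0, 0], -0.6],
  [[0, 0, 0], [0, 0, 0], -0.8],
  [[0, 0, 0], [0, 0, 0], -0.8],
  [[0, 0, 0], [0, 0, 0], -0.8],
], grip_force=20)

```text
time: 16.45
tcp_pos: [509.8, 201.3, 237.5]
ee_rot: [0.997, 0.082, 0.001, -0.0]
contact_force: [-1.0, -1.4, 7.0]
gripper_width: 17.7
grasp_force: 20.0
```

Call:
send_rows([
  [[0.02, -0.099, 0], [0, 0, 0.045], -0.8],
  [[0.047, -0.197, 0], [0, 0, 0.089], -0.8],
  [[0.08, -0.292, 0], [0, 0, 0.134], -0.8],
  [[0.12, -0.385, 0], [0, 0, 0.179], -0.8],
  [[0.167, -0.475, 0], [0, 0, 0.224], -0.8],
  [[0.22, -0.561, 0], [0, 0, 0.268], -0.8],
  [[0.278, -0.643, 0], [0, 0, 0.313], -0.8],
  [[0.343, -0.721, 0], [0, 0, 0.358], -0.8],
])

```text
time: 17.25
tcp_pos: [544.4, 129.0, 237.5]
ee_rot: [0.934, 0.356, 0.001, 0.0]
contact_force: [1.7, 3.2, 6.4]
gripper_width: 17.1
grasp_force: 19.9
```

Call:
send_rows([
  [[0.07, -0.073, 0], [0, 0, 0.045], -0.8],
  [[0.144, -0.142, 0], [0, 0, 0.089], -0.8],
  [[0.223, -0.205, 0], [0, 0, 0.134], -0.8],
  [[0.307, -0.262, 0], [0, 0, 0.179], -0.8],
  [[0.394, -0.313, 0], [0, 0, 0.224], -0.8],
  [[0.485, -0.358, 0], [0, 0, 0.268], -0.8],
  [[0.578, -0.396, 0], [0, 0, 0.313], -0.8],
  [[0.674, -0.428, 0], [0, 0, 0.358], -0.8],
])

```text
time: 18.05
tcp_pos: [612.0, 87.0, 237.5]
ee_rot: [0.799, 0.602, 0.001, -0.0]
contact_force: [1.3, 6.2, 4.3]
gripper_width: 17.3
grasp_force: 19.8
```

Call:
send_rows([
  [[0, 0, 0], [0, 0, 0], -0.8],
  [[0, 0, 0], [0, 0, 0], -0.8],
])

```text
time: 18.25
tcp_pos: [612.2, 86.9, 237.5]
ee_rot: [0.8, 0.601, 0.001, 0.0]
contact_force: [2.6, 6.4, 4.3]
gripper_width: 17.1
grasp_force: 19.8
```

Run:
```python
from fit import *
im,d=read_camera("scene"); np.savez("scene7.npz",im=im,d=d); s=sense(); print(s['tcp_pos'],s['contact_force'])
P,C=cloud("scene",im,d);x,y,z=P.T
red=(C[:,0]>2*C[:,1]+30)&(C[:,0]>90)&(x>400)&(x<760)&(y>0)&(y<320)&(z>150); print("red",P[red].mean(0),red.sum())
cv2.imwrite("pics/s7.png",cv2.resize(im[200:330,260:400],None,fx=5,fy=4.5,interpolation=cv2.INTER_CUBIC)[:,:,::-1])
```

```text
[612.08  87.   237.54] [2.5  6.67 3.62]
red [612.44  90.38 178.22] 59
```

View pics/s7.png

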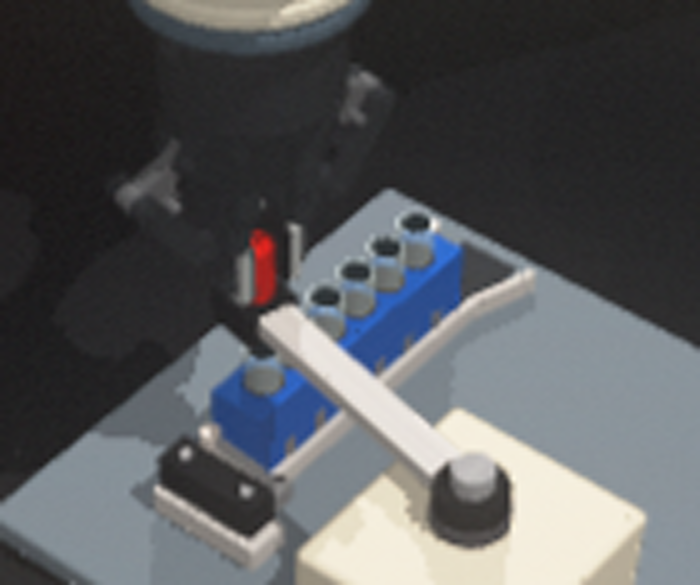

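The arm now stands over the end tube by the switch, with the knob at crop (262,265) above the tube at (265,375). I'll release, go up and measure.

Call:
send_rows([
  [[0, 0, 0], [0, 0, 0], -0.5],
  [[0, 0, 0], [0, 0, 0], 0],
  [[0, 0, 0], [0, 0, 0], 0.4],
  [[0, 0, 0], [0, 0, 0], 0.4],
  [[0, 0, 0], [0, 0, 0], 0.4],
])

```text
time: 18.8
tcp_pos: [611.1, 86.2, 236.5]
ee_rot: [0.8, 0.6, -0.0, -0.0]
contact_force: [-0.5, 1.3, -0.0]
gripper_width: 59.6
grasp_force: 0.0
```

Call:
send_rows([
  [[0, 0, 0.3], [0, 0, 0], 0.4],
  [[0, 0, 0.7], [0, 0, 0], 0.4],
  [[0, 0, 0.9], [0, 0, 0], 0.4],
])

```text
time: 19.1
tcp_pos: [611.8, 86.3, 329.6]
ee_rot: [0.8, 0.6, 0.001, 0.001]
contact_force: [1.1, -0.4, -0.4]
gripper_width: 59.9
grasp_force: 0.0
```

Call:
send_rows([
  [[-0.3, -0.4, 0], [0, 0, 0], 0.4],
  [[-0.6, -0.7, 0], [0, 0, 0], 0.4],
  [[-0.9, -1, 0], [0, 0, 0], 0.4],
])

```text
time: 19.4
tcp_pos: [519.9, -14.6, 326.6]
ee_rot: [0.8, 0.601, 0.0, 0.0]
contact_force: [1.0, -0.3, 0.6]
gripper_width: 59.7
grasp_force: 0.0
```

Call:
send_rows([
  [[-0.3, -0.4, 0], [0, 0, 0], 0.4],
  [[-0.6, -0.7, 0], [0, 0, 0], 0.4],
  [[-0.9, -1, 0], [0, 0, 0], 0.4],
])

```text
time: 19.7
tcp_pos: [429.8, -114.8, 326.7]
ee_rot: [0.8, 0.6, 0.0, 0.0]
contact_force: [0.8, -0.6, -0.5]
gripper_width: 60.0
grasp_force: 0.0
```

```bash
cat > fin.py <<'E'
from fit import *
import sys
k=sys.argv[1]; a=np.radians(-2.4); o=np.array([555.7,87.7])
for n in("top","scene"):
    im,d=read_camera(n); np.savez(f"{n}{k}.npz",im=im,d=d); P,C=cloud(n,im,d);Q=wrapl(P,o,a);x,y,z=Q.T
    red=(C[:,0]>2*C[:,1]+30)&(C[:,0]>90)&(abs(x)<180)&(abs(y)<200)&(z>150); R_=Q[red]
    t=R_[R_[:,2]>185.5]; print(n,"knob' top",len(t),(t.max(0)+t.min(0))/2,t.mean(0))
    p=(abs(x-90)<25)&(abs(y-140)<25)&(z>162)&(z<171); print(" post'",Q[p].mean(0),(Q[p].max(0)+Q[p].min(0))/2)
    kk=(t.max(0)+t.min(0))/2; pp=(Q[p].max(0)+Q[p].min(0))/2; v=pp-kk; print(" theta",np.arctan2(v[1],v[0]),np.arctan2(140-kk[1],90-kk[0]))
    blue=(C[:,2]>1.5*C[:,0]+20)&(C[:,2]>60)&(abs(x)<110)&(abs(y)<45)&(z>80)&(z<90)
    print(" block top x'",np.percentile(x[blue],[.5,99.5]),"y'",np.percentile(y[blue],[1,50,99]))
    sc=dict(top=(170,270,230,340),scene=(220,320,270,380))[n]
    cv2.imwrite(f"pics/{n}f{k}.png",cv2.resize(im[sc[0]:sc[1],sc[2]:sc[3]],None,fx=3.6,fy=3.6,interpolation=cv2.INTER_CUBIC)[:,:,::-1])
A,B=cv2.imread(f"pics/topf{k}.png"),cv2.imread(f"pics/scenef{k}.png"); cv2.imwrite(f"pics/f{k}.png",np.hstack([A,B])); print(sense()['tcp_pos'],sense()['time'])
E
python3 fin.py 8
```

```text
top knob' top 73 [ 56.68  -0.46 189.9 ] [ 56.57  -0.52 189.84]
 post' [ 87.88 140.5  167.34] [ 88.21 141.06 166.44]
 theta 1.3516156814702893 1.3379016721200556
 block top x' [-75.27  64.4 ] y' [-13.5   -5.41  16.8 ]
scene knob' top 49 [ 57.27  -0.91 189.46] [ 57.21  -0.38 189.17]
 post' [ 89.62 139.61 167.12] [ 88.6  139.25 166.43]
 theta 1.3509258883556916 1.3425865540077768
 block top x' [-76.33  74.46] y' [-13.24  11.27  16.9 ]
[ 428.18 -116.01  326.67] 19.8
```

View pics/f8.png

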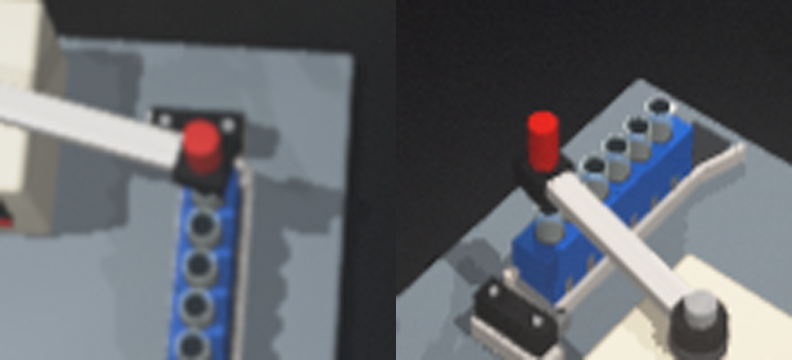

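Arm and rack are right: knob at crop (202,145), and nozzle tube at (550,225) in the scene crop. The swing is slightly over, with the knob at x' about 57 against 54.5–55 for the tube. I'll regrip about 2 mm back along the arc.

Call:
send_rows([
  [[0.3, 0.3, 0], [0, 0, 0], 0.4],
  [[0.6, 0.65, 0], [0, 0, 0], 0.4],
  [[0.9, 1, 0], [0, 0, 0], 0.4],
  [[0.9, 1, 0], [0, 0, 0], 0.4],
])

```text
time: 20.2
tcp_pos: [524.1, -10.0, 326.5]
ee_rot: [0.799, 0.602, 0.001, 0.0]
contact_force: [-0.3, 0.4, -0.3]
gripper_width: 60.2
grasp_force: 0.0
```

Call:
send_rows([
  [[0.3, 0.3, 0], [0, 0, 0], 0.4],
  [[0.6, 0.65, 0], [0, 0, 0], 0.4],
  [[0.88, 1, 0], [0, 0, 0], 0.4],
  [[0.88, 1, 0], [0, 0, 0], 0.4],
  [[0.88, 1, 0], [0, 0, 0], 0.4],
])

```text
time: 20.7
tcp_pos: [609.3, 87.1, 326.0]
ee_rot: [0.799, 0.601, -0.0, -0.0]
contact_force: [-0.5, 0.2, -0.9]
gripper_width: 59.8
grasp_force: 0.0
```

Call:
send_rows([
  [[0, 0.005, -0.3], [0, 0, 0], 0.4],
  [[0, 0.005, -0.6], [0, 0, 0], 0.4],
  [[0, 0.005, -0.8], [0, 0, 0], 0.4],
  [[0, 0.005, -0.9], [0, 0, 0], 0.4],
  [[0, 0.005, -0.9], [0, 0, 0], 0.4],
])

```text
time: 21.2
tcp_pos: [608.4, 86.0, 235.8]
ee_rot: [0.8, 0.6, -0.001, -0.001]
contact_force: [-0.3, 0.5, 0.4]
gripper_width: 60.1
grasp_force: 0.0
```

Call:
send_rows([
  [[0, 0, 0], [0, 0, 0], 0],
  [[0, 0, 0], [0, 0, 0], -0.3],
  [[0, 0, 0], [0, 0, 0], -0.6],
  [[0, 0, 0], [0, 0, 0], -0.8],
  [[0, 0, 0], [0, 0, 0], -0.8],
  [[0, 0, 0], [0, 0, 0], -0.8],
])

```text
time: 21.8
tcp_pos: [609.6, 86.7, 237.6]
ee_rot: [0.8, 0.6, 0.001, 0.001]
contact_force: [-0.6, -1.5, 6.2]
gripper_width: 17.3
grasp_force: 19.9
```

Call:
send_rows([
  [[0, 0, 0], [0, 0, 0], -0.5],
  [[0, 0, 0], [0, 0, 0], 0],
  [[0, 0, 0], [0, 0, 0], 0.4],
  [[0, 0, 0], [0, 0, 0], 0.4],
  [[0, 0, 0], [0, 0, 0], 0.4],
])

```text
time: 22.3
tcp_pos: [609.1, 86.8, 236.5]
ee_rot: [0.8, 0.6, -0.0, -0.0]
contact_force: [0.6, 0.5, 0.9]
gripper_width: 59.7
grasp_force: 0.0
```

Call:
send_rows([
  [[0, 0, 0.3], [0, 0, 0], 0.4],
  [[0, 0, 0.7], [0, 0, 0], 0.4],
  [[0, 0, 0.9], [0, 0, 0], 0.4],
])

```text
time: 22.6
tcp_pos: [609.8, 86.8, 329.6]
ee_rot: [0.8, 0.6, 0.001, 0.001]
contact_force: [0.7, 0.1, -0.0]
gripper_width: 59.7
grasp_force: 0.0
```

Call:
send_rows([
  [[-0.3, -0.4, 0], [0, 0, 0], 0.4],
  [[-0.6, -0.7, 0], [0, 0, 0], 0.4],
  [[-0.9, -1, 0], [0, 0, 0], 0.4],
])

```text
time: 22.9
tcp_pos: [518.0, -14.1, 326.6]
ee_rot: [0.8, 0.601, 0.0, 0.0]
contact_force: [-0.8, -0.8, 0.7]
gripper_width: 60.2
grasp_force: 0.0
```

Call:
send_rows([
  [[-0.3, -0.4, 0], [0, 0, 0], 0.4],
  [[-0.6, -0.7, 0], [0, 0, 0], 0.4],
  [[-0.9, -1, 0], [0, 0, 0], 0.4],
  [[-0.9, -1, 0], [0, 0, 0], 0.4],
])

```text
time: 23.3
tcp_pos: [426.2, -115.5, 326.7]
ee_rot: [0.801, 0.599, -0.001, -0.0]
contact_force: [0.3, 0.1, 0.3]
gripper_width: 60.2
grasp_force: 0.0
```

```bash
python3 fin.py 9
python3 - <<'E'
from fit import *
a=np.radians(-2.4); o=np.array([555.7,87.7])
im,d=load("scene","9");P,C=cloud("scene",im,d);Q=wrapl(P,o,a)
B=Q[(C[:,2]>1.5*C[:,0]+20)&(C[:,2]>60)&(abs(Q[:,0])<110)&(abs(Q[:,1])<45)&(Q[:,2]>20)]
e=B[(B[:,0]>66)&(B[:,2]>44)&(B[:,2]<80)&(abs(B[:,1])<13)]; print("end x'",np.median(e[:,0]),e[:,0].max())
for t in("sample_rack","buffer_jar","beaker","reagent","marker"):
    im,d=load("top","9"); r=outline_of("top",t); m=r[0]["mask"]; print(t,r[0]["xy"])
E
```

```text
top knob' top 72 [ 54.35   0.27 189.64] [ 54.56   0.06 189.7 ]
 post' [ 87.95 140.45 167.27] [ 88.18 141.12 166.1 ]
 theta 1.33506873866263 1.3209941527436218
 block top x' [-75.02  65.02] y' [-13.57  -5.51  16.72]
scene knob' top 48 [ 54.7   -0.37 189.07] [ 54.82   0.08 189.09]
 post' [ 89.56 139.49 167.21] [ 88.41 139.26 166.35]
 theta 1.3338925613810626 1.3244304955503963
 block top x' [-75.63  74.3 ] y' [-11.82  11.2   17.08]
[ 428.95 -113.76  326.83] 23.4
end x' 72.97131341879667 75.30251101304677
sample_rack [510.6, 222.5]
buffer_jar [404.1, 181.3]
beaker [124.7, 287.4]Traceback (most recent call last):
  File "<stdin>", line 7, in <module>
IndexError: list index out of range
```

View pics/f9.png

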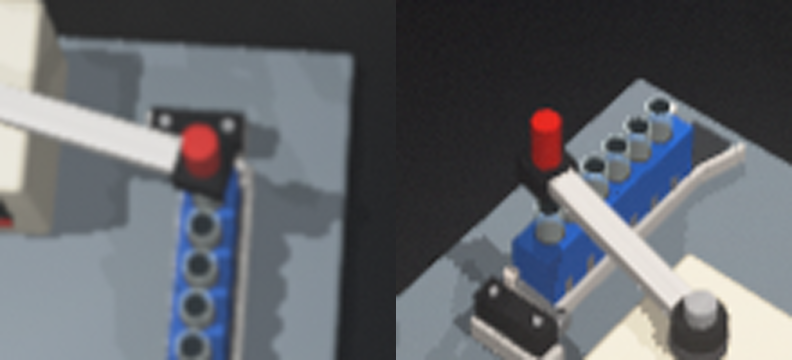

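The knob is centred over the tube in both views (x' about 54.5, y' about 0), the rack is still on the stop, and the robot is clear. I'm handing in.

```bash
python3 -c "
from station import *
print(job_done())"
```

```text
the job is handed in; nothing more can be done
None
```

The job is handed in at about 23 s: the blue rack is home on the stop with the lever pressed and released, and the nozzle stands over the end tube nearest the switch, measured within about 1 mm of its centre. The robot touched none of the bystanders, though the last camera check found only some of them (the arm hid part of the orange rack).

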